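# Open a specimen carrier's gate and hold it wide

### The arm

A 6-joint arm with a two-finger parallel gripper is mounted at the origin on the work surface. World frame = base frame: x ahead of the robot, y to its left, z up, the work surface at z = 0. Lengths are in m, angles in rad, forces in N, time in s.
With the tool pointing down it reaches from about 0.25 to 0.725 m from the base axis. Payload 4 kg.
Tool frame: the origin (TCP) lies on the centre line of the jaws, within the pads' length; the fingertips stand 11 mm ahead of it and the grasp point (between the pads) lies 8 mm behind it (bot.nose_length is the distance from the TCP to the fingertips, in m); z points along the fingers, y is the direction in which the jaws open and shut (so a half turn about z gives the same grasp; the last joint's range is limited). The gripper opens to 85 mm and grips with 20 to 120 N. Pads are 22 mm wide; open, the fingers measure 114 mm over their backs; the gripper's body (76 mm by 85 mm) begins 54 mm behind the grasp point. The pads swing forward as they close: fully open they stand 13 mm farther back than shut.
Start: joints at [-1.287, 0.241, 0.005, 1.335, 0, 1.571], TCP at [0.14, -0.48, 0.242] pointing down, gripper open.
Joint ranges: [-2.72, 2.72], [-1.05, 1.87], [-1.09, 1.28], [-1.99, 2.15], [-1.42, 1.44], [-3.14, 3.14]. Speed limits (rad/s): [2.79, 2.79, 3.14, 3.14, 3.14, 3.14].

### API

Orientations are given as a unit quaternion [x, y, z, w].
In Python, from workcell import bot gives the robot as it stands.
- The arm moves only by the tool play_rows, never from a script. Its argument "plan" is one flat list of numbers, 6 for each row, row after row: the shift along the tool's x, y, z in mm, then the turn, a rotation vector about the tool's x, y, z in rad. A call has 1 to 20 rows; each row shifts and turns the commanded pose from where the row before left it, along the tool's axes as they then stand; what a row does not reach is not made up. A row lasts 1/8 s, in which the tool goes at most 62.5 mm and 10.7 degrees, less where a joint would pass 70% of its speed; a pose out of reach is approached as far as the arm can. A call with a gripper value outside its range is refused whole. "hand" is the opening in per cent of the stroke, from 0 (shut) to 100 (fully open), set as the call begins (left out, the last holds). The fingers move at their own pace and stop on an object; the grip force is fixed at half the most. Time passes only in rows, so rows that do not move let the fingers close. It gives the time, the measured TCP pose, the force and the opening at its end, in the units of the state.
- bot.get_obs(): the state, without advancing time (a new reading comes with each control period).
- bot.camera(name): name is "scene" or "top" or "wrist"; returns a dict with "frame" (400x640x3 uint8, blue, green, red), "range_z" (400x640 float32, m along the optical axis (not along the pixel's ray), 0 where there is no reading), "K" (3x3 intrinsics, pixels), "dist" ([k1, k2, p1, p2, k3] as OpenCV has them; the pictures are not rectified), "cam_to_world" (4x4, takes a point from camera to world coordinates). Camera axes: x right, y down, z forward; pixel columns grow to the right and rows downward; lengths in m; the calibration is good to about 2 mm. A picture is of the moment at which its call begins.
- bot.job_done(): hands the job in, once; it reports no verdict.
Trained networks look in the newest picture that a camera, given by its name, has taken for a name from the list of things; names that differ only in an ending like _2 or _b are one class to them, and where a whole thing is asked for, a point or a joint stands for the part that bears it (a point fixed in the world has none). Each returns a list of dicts, best first, with "p" (0 to 1); they miss things now and then, are a little off and sometimes report something else, mostly with a low value. They report only what shows in the picture. A call takes as long as a camera call.
- bot.outline_of(query, camera): "mask" (400x640 bool, what is visible of it) and "point" ([row, column] in pixels, amid what is visible of it).
The state is a dict: "clock": time; "joint_pos": joint angles; "joint_vel": joint speeds; "tau": joint torques, N m; "eef_pos": TCP position; "tool_rot": TCP orientation; "ft_force": force on the tool from outside, world axes, zero at the start; "ft_torque": the same for the moment, N m; "grip_width": finger opening in m.
Only numpy, scipy, OpenCV 4.12 (cv2) and the standard library are available. Lean on these libraries where they do the work, as an engineer would, in place of code of your own. Each camera call takes 0.05 s, during which the arm holds its last target.

### The job

Open the wooden specimen carrier so that a colleague can slide the beetle boxes out: first squeeze the catch on its side post fully (it stays open), then squeeze the sprung catch on top of the gate fully and, keeping it squeezed until the bolt is clear, swing the gate out past its half-open detent. Finish while still holding the gate wide open, swung out square to the carrier's front as near as you can, because its spring pulls it back; do not let go at the end, and leave the boxes in the carrier and the things on the table where they are.

Things in the scene. Friction and masses are not known exactly. Their poses are not given: they have to be found in the camera images.
- catch1_mid (a point): first catch, on top of the carrier's right side post: two upright steel plates, 24 (x) by 8 (y) mm, 110 to 160 mm above the table, 10 mm apart, clear space 45 mm either side. Point fixed to the carrier, midway between them when shut, 20 mm below their tops. x into the carrier, y left along its front, z up. The inner (+y) plate slides to the fixed -y one: outer faces at y +-13 mm shut, -13 and +4 squeezed
- catch1 (a joint): travel of the first catch's sliding plate, m: 0 shut (its nose blocks the gate's edge), 0.009 fully squeezed; the nose is clear beyond 0.005. Friction of 3 N, no spring: it stays where it is left
- catch2_mid (a point): second catch and handle, on the gate's top, 114 mm left of the first: two plates of the same sizes, heights and spacing. Point moves with the gate, midway between the plates when shut, 20 mm below their tops, 131 mm from the hinge axis. y along the gate to its hinge, x into the carrier when shut, z up. The plate away from the hinge (-y) slides to the fixed +y one: outer faces at y +-13 mm shut, -4 and +13 squeezed
- catch2 (a joint): travel of the second catch's sliding plate, m: 0 shut, 0.009 fully squeezed (3 N to start, 5 N at the end; springs back when released). It draws a bolt on the gate's front out of a keeper on the side post; clear beyond 0.005. Once the gate has swung 0.1 rad the bolt cannot catch again
- gate_axis (a point): point on the gate's vertical hinge axis, 140 mm above the table, fixed to the carrier; axes as the carrier's. The gate hangs along -y from it, 200 mm long and 105 mm high without the catch plates, its foot 12 mm above the table
- gate (a joint): angle of the gate, rad: 0 shut, growing as its free end swings out from the carrier to -x (clockwise seen from above), stop at 1.65. A spring pulls it shut (0.05 N m shut, 0.16 N m at 1.4 rad). A detent between about 0.5 and 1.0 rad takes about 0.4 N m more to pass; let go beyond it, the gate springs back to about 1.0 and parks there half open
- gate_leaf: the gate itself, an aluminium frame 12 mm thick with a clear pane; its origin is on the hinge axis at table height, axes as catch2_mid
- carrier: wooden carrier, fixed to the table: an open-topped box about 245 mm deep, 340 mm wide over its posts and 105 mm high; origin at table height in the middle of its front (in the plane of the shut gate), x into the carrier, y to its left along the front. On top of its left post is the detent's small dark housing, 123 mm high
- box_low: lower specimen box in the carrier, 190 x 180 x 42 mm, origin under its centre; leave it
- box_top: upper specimen box lying on the lower one, the same size, top 94 mm above the table; leave it
- jar: bystander: small jar, 52 mm across, 75 mm high, right of the carrier; origin under its centre
- pin_tub: bystander: open clear tub, 54 mm across, 30 mm high, left of the carrier; origin under its centre
- forceps: bystander: steel forceps 120 mm long, 6 mm high, lying in front of the right side post; origin near its middle
- loupe: bystander: hand lens, 150 mm long, 10 mm high; origin near its middle
- tray_near: bystander: open specimen tray 150 x 190 x 45 mm; origin under its centre
- cork_strip: bystander: cork pinning strip 50 x 160 x 18 mm; origin under its centre

How it is judged:
By the outcome, as a careful person would: the job done as asked, in the order asked, and still so for the second after the job is handed in, while the arm keeps its last pose, push and grip.
It also fails if it takes over 45 s, if anything falls off the work surface, if the arm or the gripper's body presses on something with over 40 N, if the wrist force passes 120 N, or if a joint passes its speed limit or range.

## Working session

There is one attempt and no reset: what is moved stays moved. The work goes in short steps, Python scripts to look and compute and a tool call to move; the robot and the scene stay as the last step left them, time stands still between calls to the robot, and variables do not carry over. Pictures are saved under pics/ and viewed, and the job is handed in when it is done.

Besides the shell and the picture viewer there is one more tool, called after "Request:" as name(argument=value, ...), one argument or row to a line, values as JSON. play_rows: Moves the arm, as the interface text tells. Its arguments: {"type":"object","properties":{"plan":{"type":"array","items":{"type":"number"}},"hand":{"type":"number"}},"required":["plan"]}

```bash
mkdir -p pics; ls; cat > h.py <<'E'
import numpy as np, cv2
from workcell import bot
def cam(n): return bot.camera(n)
def deproj(c,u,v,z):
    p=cv2.undistortPoints(np.array([[[u,v]]],float),c["K"],np.array(c["dist"]))[0,0]
    q=np.array([p[0]*z,p[1]*z,z,1]); return (c["cam_to_world"]@q)[:3]
def cloud(c,mask=None):
    H,W=c["range_z"].shape
    vv,uu=np.nonzero((c["range_z"]>0)&(mask if mask is not None else True))
    z=c["range_z"][vv,uu]
    p=cv2.undistortPoints(np.stack([uu,vv],1).astype(float)[:,None],c["K"],np.array(c["dist"]))[:,0]
    q=np.stack([p[:,0]*z,p[:,1]*z,z,np.ones_like(z)],1)
    return (q@c["cam_to_world"].T)[:,:3],uu,vv
E
python3 - <<'E'
from h import *
for n in ["scene","top","wrist"]:
    c=cam(n); cv2.imwrite(f"pics/{n}0.png",c["frame"]); print(n,c["cam_to_world"].round(3).tolist(),c["K"].tolist())
    for q in ["catch1_mid","catch2_mid","carrier","gate_leaf","forceps","jar"]:
        for d in bot.outline_of(q,n)[:2]:
            m=d["mask"]; P,_,_=cloud(c,m)
            print(n,q,round(d["p"],2),d["point"],m.sum(),(np.median(P,0).round(3),P.min(0).round(3),P.max(0).round(3)) if len(P) else None)
o=bot.get_obs(); print(o)
E
```

```text
pics
scene [[0.568, 0.706, -0.423, 1.006], [0.823, -0.488, 0.289, -0.327], [-0.002, -0.512, -0.859, 1.065], [0.0, 0.0, 0.0, 1.0]] [[363.06430717056395, 0.0, 317.34264619697564], [0.0, 363.06430717056395, 202.83601999167615], [0.0, 0.0, 1.0]]
scene catch1_mid 0.94 [236.4, 332.7] 5130 (array([ 0.672, -0.04 ,  0.079]), array([ 0.499, -0.181, -0.004]), array([0.867, 0.213, 0.164]))
scene catch1_mid 0.46 [235.5, 191.8] 418 (array([ 0.364, -0.36 ,  0.01 ]), array([ 0.253, -0.399, -0.004]), array([ 0.399, -0.331,  0.015]))
scene catch2_mid 0.64 [223.8, 321.3] 897 (array([ 0.605, -0.038,  0.08 ]), array([ 0.529, -0.121, -0.004]), array([0.642, 0.104, 0.164]))
scene carrier 0.75 [232.7, 334.6] 4854 (array([ 0.672, -0.037,  0.08 ]), array([ 0.509, -0.181, -0.004]), array([0.867, 0.217, 0.164]))
scene carrier 0.16 [300.9, 273.6] 351 (array([ 0.7  , -0.265,  0.073]), array([ 0.64 , -0.289, -0.003]), array([ 0.717, -0.242,  0.078]))
scene gate_leaf 0.61 [223.6, 322.5] 938 (array([ 0.603, -0.038,  0.077]), array([ 0.53 , -0.121, -0.004]), array([0.642, 0.082, 0.164]))
scene forceps 0.46 [261.6, 25
[... 1499 characters left out ...]

{'clock': 1.05, 'joint_pos': array([-1.28699884e+00,  2.40562585e-01,  5.01332642e-03,  1.33521585e+00,
        1.46069516e-05,  1.57081718e+00]), 'joint_vel': array([ 7.67263239e-04, -3.59725264e-04, -3.51830972e-05,  8.04918718e-04,
        4.79770320e-04,  1.81522026e-03]), 'tau': array([-5.58360098e-04, -3.72216582e+01,  2.52698886e+01,  1.28376716e-03,
        1.25331945e-05,  1.83929480e-06]), 'eef_pos': array([ 0.1400056 , -0.47999792,  0.24233027]), 'tool_rot': array([9.89950730e-01, 1.41412704e-01, 9.43738659e-06, 1.44169965e-05]), 'ft_force': array([0.45574379, 0.25640474, 0.03243619]), 'ft_torque': array([-0.00670701, -0.02741934,  0.01239913]), 'grip_width': 0.08529609219002611}
```

View pics/scene0.png

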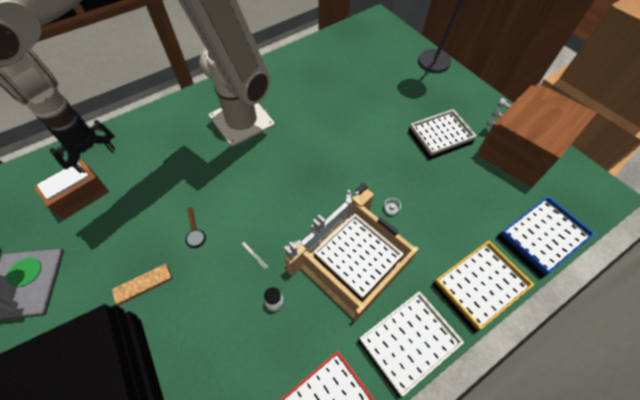

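View pics/top0.png

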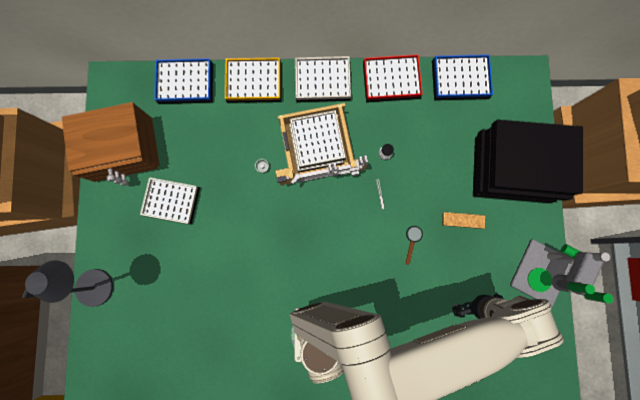

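```bash
python3 - <<'E'
from h import *
for n in ["scene","top"]:
    c=cam(n); P,u,v=cloud(c)
    k=(P[:,2]>0.112)&(P[:,2]<0.2)&(P[:,0]>0.45)&(P[:,0]<0.9)&(abs(P[:,1])<0.25)
    Q=P[k]; print(n)
    for i in np.argsort(Q[:,1]): print(Q[i].round(3),u[k][i],v[k][i])
    x0,y0,x1,y1=(230,150,430,330) if n=="scene" else (240,90,420,220)
    cv2.imwrite(f"pics/{n}1.png",cv2.resize(c["frame"][y0:y1,x0:x1],None,fx=4,fy=4,interpolation=cv2.INTER_CUBIC)[:600,:800])
E
```

```text
scene
[ 0.624 -0.176  0.163] 284 247
[ 0.623 -0.175  0.126] 285 252
[ 0.626 -0.175  0.145] 285 250
[ 0.624 -0.175  0.134] 285 251
[ 0.632 -0.175  0.121] 287 255
[ 0.626 -0.174  0.151] 285 249
[ 0.627 -0.174  0.16 ] 285 248
[ 0.627 -0.174  0.125] 286 253
[ 0.625 -0.174  0.114] 286 254
[ 0.629 -0.174  0.142] 286 251
[ 0.63  -0.174  0.151] 286 250
[ 0.627 -0.174  0.131] 286 252
[ 0.631 -0.174  0.126] 287 254
[ 0.632 -0.174  0.135] 287 253
[ 0.63  -0.174  0.159] 286 249
[ 0.633 -0.173  0.143] 287 252
[ 0.636 -0.173  0.127] 288 255
[ 0.624 -0.173  0.159] 285 247
[ 0.636 -0.173  0.134] 288 254
[ 0.633 -0.173  0.149] 287 251
[ 0.638 -0.173  0.152] 288 252
[ 0.634 -0.173  0.157] 287 250
[ 0.639 -0.172  0.16 ] 288 251
[ 0.636 -0.172  0.14 ] 288 253
[ 0.639 -0.172  0.125] 289 256
[ 0.628 -0.172  0.159] 286 248
[ 0.644 -0.172  0.128] 290 257
[ 0.643 -0.172  0.118] 290 258
[ 0.637 -0.172  0.113] 289 257
[ 0.639 -0.172  0.132] 289 255
[ 0.642 -0.172  0.15 ] 289 253
[ 0.633 -0.172  0.16 ] 287 249
[ 0.622 -0.171  0.161] 285 246
[ 0.642 -0.171  0.158] 289 252
[ 0.638 -0.171  0.162] 288 250
[ 0.639 -
[... 21155 characters left out ...]

[0.561 0.137 0.113] 281 182
[0.566 0.139 0.127] 280 180
[0.577 0.139 0.125] 280 177
[0.57  0.139 0.125] 280 179
[0.573 0.139 0.125] 280 178
[0.563 0.14  0.122] 280 181
[0.56  0.14  0.115] 280 182
[0.561 0.142 0.13 ] 279 181
[0.569 0.143 0.126] 279 179
[0.566 0.143 0.125] 279 180
[0.577 0.143 0.125] 279 177
[0.574 0.143 0.12 ] 279 178
[0.56  0.144 0.119] 279 182
[0.569 0.146 0.131] 278 179
[0.577 0.147 0.125] 278 177
[0.566 0.147 0.122] 278 180
[0.563 0.147 0.121] 278 181
[0.574 0.147 0.12 ] 278 178
[0.56  0.147 0.12 ] 278 182
[0.563 0.15  0.123] 277 181
[0.57  0.151 0.123] 277 179
[0.566 0.151 0.123] 277 180
[0.578 0.151 0.123] 277 177
[0.574 0.151 0.123] 277 178
[0.598 0.151 0.115] 277 172
```

View pics/scene1.png

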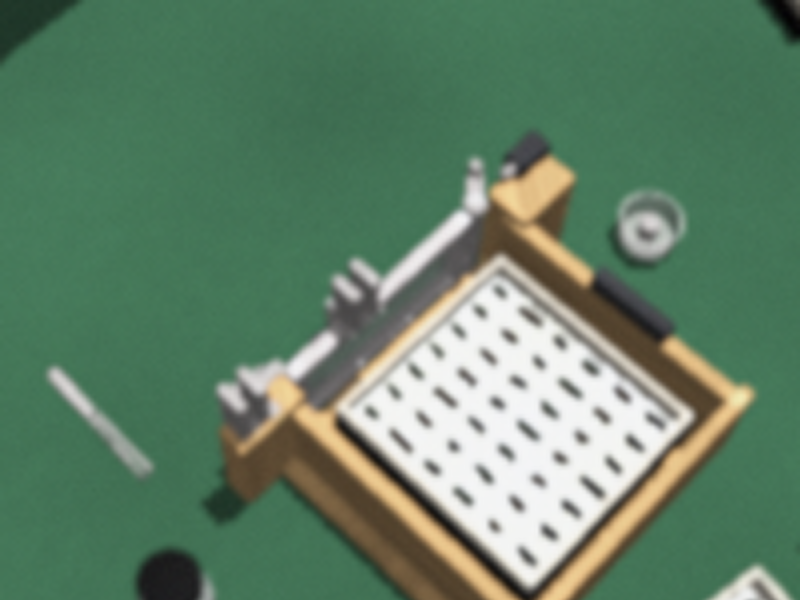

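Request:
play_rows(
  plan=[20,0,-20,0,0,0.15],
)

```text
clock: 1.27
eef_pos: [0.1583, -0.4736, 0.261]
tool_rot: [0.998, 0.064, -0.001, -0.002]
ft_force: [-0.3, 0.2, -0.2]
grip_width: 0.0853
```

```bash
cat >> h.py <<'E'
from scipy.spatial.transform import Rotation as R
def st():
    o=bot.get_obs(); r=R.from_quat(o["tool_rot"]); X=r.as_matrix()[:,0]
    print("t",round(o["clock"],2),"p",o["eef_pos"].round(4),"yaw",round(np.arctan2(X[1],X[0]),4),"z",r.as_matrix()[:,2].round(3),"F",o["ft_force"].round(1),"T",o["ft_torque"].round(2),"w",round(o["grip_width"],4),"q",o["joint_pos"].round(3))
    return o["eef_pos"],r
def goto(pos,yaw,n=None,p0=None,r0=None):
    """straight line to pos/yaw tool down; prints total tool-axis shift & turn as seen from current tool frame"""
    p,r=st() if p0 is None else (p0,r0)
    T=R.from_euler('z',yaw)*R.from_euler('x',np.pi)
    print("shift",(r.inv().apply(np.array(pos)-p)*1000).round(1),"turn",(r.inv()*T).as_rotvec().round(3))
E
python3 -c "
from h import *
goto((.53,-.13,.3),0.2275); goto((.50,-.13,.3),0.2275+np.pi)"
```

```text
t 1.27 p [ 0.1583 -0.4736  0.261 ] yaw 0.1275 z [-0.001  0.003 -1.   ] F [-0.3  0.2 -0.2] T [ 0.    0.04 -0.03] w 0.0853 q [-1.248  0.235  0.046  1.386 -0.     1.766]
shift [ 412.3 -293.7  -38.3] turn [-0.004  0.001 -0.1  ]
t 1.27 p [ 0.1583 -0.4736  0.261 ] yaw 0.1275 z [-0.001  0.003 -1.   ] F [-0.3  0.2 -0.2] T [ 0.    0.04 -0.03] w 0.0853 q [-1.248  0.235  0.046  1.386 -0.     1.766]
shift [ 382.6 -297.5  -38.2] turn [1.000e-03 6.000e-03 3.042e+00]
```

```bash
cat >> h.py <<'E'
def rows(pts,yaws,p0,yaw0):
    """pts/yaws lists; prints rounded rows, feeding rounding forward"""
    p=np.array(p0,float); y=yaw0; out=[]
    for P,Y in zip(pts,yaws):
        M=(R.from_euler('z',y)*R.from_euler('x',np.pi))
        d=(M.inv().apply(np.array(P)-p)*1000).round(1); t=round(-(Y-y),3)
        out+=[*map(float,d),0,0,t]; p=p+M.apply(d/1000); y=y-t
    print(out); print("end",p.round(4),round(y,4),len(out)//6)
E
python3 -c "
from h import *
p,r=st(); n=20
rows([p+(np.array([.5,-.13,.30])-p)*i/n for i in range(1,n+1)],[.1275+(3.369-.1275)*i/n for i in range(1,n+1)],p,.1275)"
```

```text
t 1.27 p [ 0.1583 -0.4736  0.261 ] yaw 0.1275 z [-0.001  0.003 -1.   ] F [-0.3  0.2 -0.2] T [ 0.    0.04 -0.03] w 0.0853 q [-1.248  0.235  0.046  1.386 -0.     1.766]
[19.1, -14.9, -1.9, 0, 0, -0.162, 21.3, -11.6, -2.0, 0, 0, -0.162, 22.9, -8.0, -1.9, 0, 0, -0.162, 23.8, -4.2, -2.0, 0, 0, -0.162, 24.2, -0.3, -1.9, 0, 0, -0.162, 24.0, 3.6, -2.0, 0, 0, -0.162, 23.1, 7.5, -1.9, 0, 0, -0.163, 21.5, 11.0, -2.0, 0, 0, -0.162, 19.5, 14.4, -1.9, 0, 0, -0.162, 16.9, 17.4, -2.0, 0, 0, -0.162, 13.9, 19.8, -1.9, 0, 0, -0.162, 10.5, 21.9, -2.0, 0, 0, -0.162, 6.9, 23.2, -1.9, 0, 0, -0.162, 3.0, 24.0, -2.0, 0, 0, -0.162, -1.0, 24.2, -1.9, 0, 0, -0.162, -4.8, 23.8, -2.0, 0, 0, -0.162, -8.5, 22.7, -1.9, 0, 0, -0.162, -12.1, 20.9, -2.0, 0, 0, -0.162, -15.4, 18.8, -1.9, 0, 0, -0.162, -18.2, 16.0, -2.0, 0, 0, -0.163]
end [ 0.5  -0.13  0.3 ] 3.3695 20
```

Request:
play_rows(
  plan=[19,-15,-2,0,0,-0.162,21,-12,-2,0,0,-0.162,23,-8,-2,0,0,-0.162,24,-4,-2,0,0,-0.162,24,0,-2,0,0,-0.162,24,4,-2,0,0,-0.162,23,7,-2,0,0,-0.162,22,11,-2,0,0,-0.162,20,14,-2,0,0,-0.162,17,17,-2,0,0,-0.162,14,20,-2,0,0,-0.162,11,22,-2,0,0,-0.162,7,23,-2,0,0,-0.162,3,24,-2,0,0,-0.162,-1,24,-2,0,0,-0.162,-5,24,-2,0,0,-0.162,-8,23,-2,0,0,-0.162,-12,21,-2,0,0,-0.162,-15,19,-2,0,0,-0.162,-18,16,-2,0,0,-0.162],
  hand=60,
)

```text
clock: 3.78
eef_pos: [0.4977, -0.1259, 0.3024]
tool_rot: [-0.119, 0.993, -0.0, 0.0]
ft_force: [0.2, 0.3, 0.8]
grip_width: 0.051
```

```bash
python3 - <<'E'
from h import *
st(); c=cam("wrist"); cv2.imwrite("pics/w2.png",c["frame"]); np.savez("w2.npz",**{k:c[k] for k in ["frame","range_z","K","dist","cam_to_world"]})
P,u,v=cloud(c)
k=(P[:,2]>0.15)&(P[:,2]<0.175)&(P[:,0]>0.5)&(P[:,0]<0.75)&(abs(P[:,1])<0.25)
m=np.zeros((400,640),np.uint8); m[v[k],u[k]]=1
n,l,s,ce=cv2.connectedComponentsWithStats(m)
lab=l[v[k],u[k]]
for i in range(1,n):
    if s[i,4]<15: continue
    Q=P[k][lab==i]; print(s[i],ce[i].round(1),Q.mean(0).round(4),Q.min(0).round(3),Q.max(0).round(3))
E
```

```text
t 3.77 p [ 0.4977 -0.1259  0.3024] yaw -2.904 z [ 0. -0. -1.] F [0.2 0.3 0.8] T [0.01 0.02 0.01] w 0.051 q [-0.248  0.251  0.174  1.493 -0.    -0.485]
[256 299  11  26 180] [261.7 313.4] [ 0.6309 -0.1508  0.1588] [ 0.618 -0.155  0.15 ] [ 0.642 -0.146  0.161]
[357 298  12  28 251] [362.4 312.3] [ 0.6079 -0.06    0.1584] [ 0.597 -0.065  0.15 ] [ 0.622 -0.053  0.161]
[376 299  11  28 235] [380.7 314. ] [ 0.6058 -0.0429  0.1584] [ 0.594 -0.048  0.15 ] [ 0.618 -0.036  0.161]
```

View pics/w2.png

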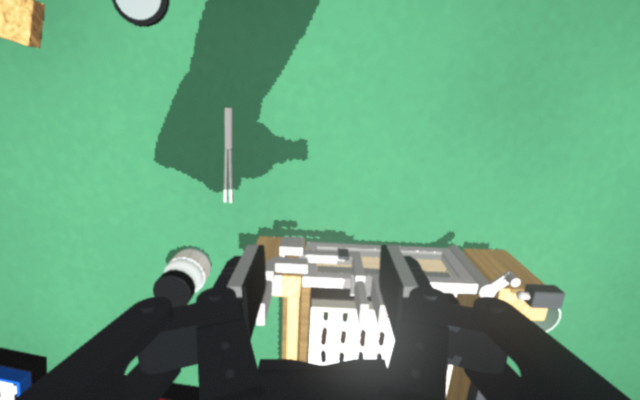

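```bash
cat >> h.py <<'E'
def plates(c,zlo=0.157,show=True,box=(0.4,0.75,-0.25,0.15)):
    P,u,v=cloud(c)
    k=(P[:,2]>zlo)&(P[:,2]<0.172)&(P[:,0]>box[0])&(P[:,0]<box[1])&(P[:,1]>box[2])&(P[:,1]<box[3])
    m=np.zeros((400,640),np.uint8); m[v[k],u[k]]=1
    n,l,s,ce=cv2.connectedComponentsWithStats(m,connectivity=4)
    lab=l[v[k],u[k]]
    for i in range(1,n):
        if s[i,4]<8: continue
        Q=P[k][lab==i]; rc=cv2.minAreaRect((Q[:,:2]*1000).astype(np.float32))
        print("px",ce[i].round(0),s[i,4],"mean",Q.mean(0).round(4),"rect",np.round(rc[0],1),np.round(rc[1],1),round(rc[2],1))
E
python3 - <<'E'
from h import *
c=dict(np.load("w2.npz")); plates(c)
for n in ["scene","top"]: print(n); plates(cam(n))
E
```

```text
px [261. 315.] 148 mean [ 0.6318 -0.1511  0.1597] rect [ 630.6 -152.1] [23.8  7.8] 8.3
px [363. 314.] 204 mean [ 0.6089 -0.0596  0.1595] rect [609.3 -59.3] [23.9  8.2] 10.6
px [381. 316.] 186 mean [ 0.6065 -0.0422  0.1596] rect [605.9 -41.8] [24.   7.9] 11.7
scene
px [321. 217.] 21 mean [ 0.6054 -0.0412  0.1603] rect [605.3 -41. ] [23.6  7. ] 6.9
px [316. 221.] 24 mean [ 0.6083 -0.0586  0.16  ] rect [608.2 -58.4] [22.   7.9] 13.5
px [293. 245.] 23 mean [ 0.631  -0.1515  0.1602] rect [ 631.6 -151.2] [20.7  8.1] 12.7
px [288. 249.] 29 mean [ 0.6332 -0.1695  0.1598] rect [ 632.7 -169.4] [23.7  8.1] 13.4
top
px [335. 166.] 14 mean [ 0.6072 -0.0606  0.1609] rect [607.9 -60. ] [23.5  7.1] 12.4
px [330. 167.] 17 mean [ 0.6041 -0.0425  0.1602] rect [605. -43.] [ 7.2 22.5] 89.4
```

```bash
python3 -c "
from h import *
goto((.6335,-.1648,.2),-2.9216)"
```

```text
t 3.92 p [ 0.4976 -0.1259  0.3021] yaw -2.9093 z [-0. -0. -1.] F [-0.5 -0.2 -0.2] T [-0.01  0.04 -0.01] w 0.0514 q [-0.248  0.251  0.173  1.493 -0.    -0.48 ]
shift [-123.3  -69.1  102. ] turn [-0.    -0.     0.012]
```

Request:
play_rows(
  plan=[-25,-14,17,0,0,0.012,-25,-14,17,0,0,0,-25,-14,17,0,0,0,-25,-14,17,0,0,0,-23.3,-13,17,0,0,0,0,0,17,0,0,0,0,0,0,0,0,0],
)

```text
clock: 4.8
eef_pos: [0.631, -0.1673, 0.1981]
tool_rot: [-0.109, 0.994, 0.001, -0.002]
ft_force: [0.3, -0.1, -0.6]
grip_width: 0.0515
```

```bash
python3 - <<'E'
from h import *
goto((.6335,-.1648,.137),-2.9216); c=cam("wrist"); cv2.imwrite("pics/w3.png",c["frame"]); plates(c)
E
```

```text
t 4.8 p [ 0.631  -0.1673  0.1981] yaw -2.924 z [-0.005  0.001 -1.   ] F [ 0.3 -0.1 -0.6] T [ 0.03 -0.02  0.02] w 0.0515 q [-0.259  0.575  0.394  1.395 -0.    -0.477]
shift [-3.2  1.8 61.1] turn [ 0.002 -0.004 -0.002]
px [524. 239.] 671 mean [ 0.6095 -0.0596  0.1594] rect [609.9 -58.9] [24.5  9. ] 10.9
px [556. 239.] 676 mean [ 0.6059 -0.0422  0.1594] rect [606.2 -41.2] [23.9  9.6] 11.1
px [315. 240.] 627 mean [ 0.6341 -0.1698  0.1597] rect [ 634.7 -169.7] [24.7  8. ] 10.1
px [348. 241.] 638 mean [ 0.6307 -0.1523  0.1597] rect [ 631.2 -152.1] [24.2  8.1] 11.0
```

View pics/w3.png

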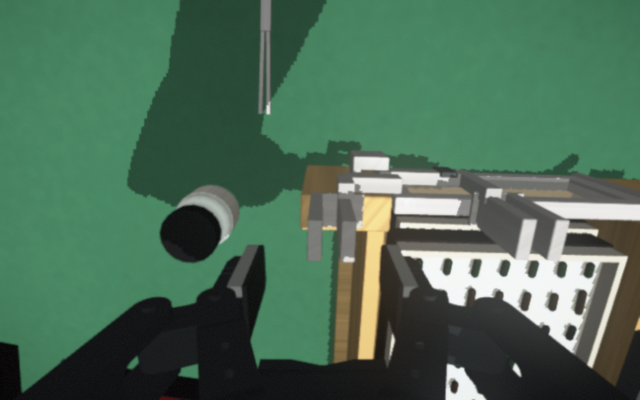

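```bash
python3 -c "
from h import *
goto((.634,-.1653,.137),-2.9266)"
```

```text
t 4.85 p [ 0.6317 -0.1672  0.1996] yaw -2.9235 z [-0.002  0.    -1.   ] F [-1.2 -0.1  0.2] T [-0.02 -0.01  0.01] w 0.0515 q [-0.259  0.574  0.395  1.395 -0.    -0.477]
shift [-2.8  1.3 62.6] turn [ 0.001 -0.002  0.003]
```

Request:
play_rows(
  plan=[-3,1.3,12,0,0,0.003,0,0,13,0,0,0,0,0,13,0,0,0,0,0,13,0,0,0,0,0,11,0,0,0,0,0,0,0,0,0],
)

```text
clock: 5.6
eef_pos: [0.6345, -0.1644, 0.1367]
tool_rot: [-0.108, 0.994, 0.0, -0.001]
ft_force: [-0.4, 0.8, 0.3]
grip_width: 0.0513
```

```bash
python3 -c "
from h import *
goto((.634,-.1653,.137),-2.9266)
c=cam('wrist'); cv2.imwrite('pics/w4.png',c['frame']); plates(c)"
```

```text
t 5.6 p [ 0.6345 -0.1644  0.1367] yaw -2.9244 z [-0.003  0.001 -1.   ] F [-0.4  0.8  0.3] T [-0.06 -0.01 -0.  ] w 0.0513 q [-0.254  0.609  0.291  1.256 -0.    -0.471]
shift [ 0.7 -0.8 -0.3] turn [ 0.001 -0.002  0.002]
px [612. 293.] 1525 mean [ 0.609  -0.06    0.1594] rect [609.6 -59.3] [24.8 10.2] 11.0
px [306. 296.] 1312 mean [ 0.6334 -0.17    0.1597] rect [ 634.7 -169.8] [25.2  8. ] 11.2
px [355. 298.] 1293 mean [ 0.6301 -0.1526  0.1597] rect [ 631.1 -152.3] [24.6  8.1] 9.6
px [241. 296.] 1093 mean [ 0.6352 -0.1924  0.1641] rect [ 640.7 -195.4] [25.2 14. ] 12.3
px [403. 296.] 1105 mean [ 0.6232 -0.1375  0.1641] rect [ 627.  -132.6] [25.4 13.9] 11.7
px [191. 305.] 31 mean [ 0.6373 -0.207   0.171 ] rect [ 637.3 -207. ] [1.7 3.5] 15.9
px [454. 305.] 33 mean [ 0.6187 -0.1231  0.1713] rect [ 618.7 -123. ] [1.2 4. ] 3.9
px [182. 306.] 8 mean [ 0.6381 -0.2096  0.1717] rect [ 638.1 -209.6] [0.2 1.3] 21.1
px [638. 317.] 21 mean [ 0.617  -0.0433  0.1578] rect [617.2 -43.6] [3.7 1.7] 31.7
```

View pics/w4.png

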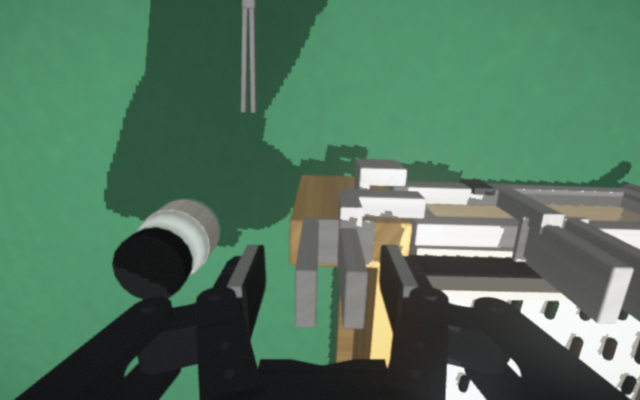

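Request:
play_rows(
  plan=[0,-0.8,0,0,0,0,0,0,0,0,0,0,0,0,0,0,0,0],
  hand=25,
)

```text
clock: 6.02
eef_pos: [0.6358, -0.1648, 0.1391]
tool_rot: [-0.109, 0.994, 0.0, 0.001]
ft_force: [-0.7, 3.0, 1.5]
grip_width: 0.021
```

```bash
python3 -c "
from h import *
goto((.634,-.1653,.137),-2.9266)"
```

```text
t 6.03 p [ 0.6358 -0.1648  0.1391] yaw -2.9239 z [ 0.001  0.001 -1.   ] F [-0.7  3.   1.5] T [ 0.6   0.1  -0.08] w 0.021 q [-2.540e-01  6.080e-01  2.950e-01  1.257e+00  1.000e-03 -4.720e-01]
shift [ 1.9 -0.   2.1] turn [0.    0.001 0.003]
```

Request:
play_rows(
  plan=[0,0,0,0,0,0,0,0,0,0,0,0,0,0,0,0,0,0,0,0,0,0,0,0],
  hand=0,
)

```text
clock: 6.52
eef_pos: [0.6362, -0.1665, 0.1392]
tool_rot: [-0.108, 0.994, -0.001, 0.001]
ft_force: [0.9, -4.3, 5.5]
grip_width: 0.0149
```

```bash
python3 -c "
from h import *
st()
c=cam('wrist'); cv2.imwrite('pics/w5.png',c['frame']); plates(c)"
```

```text
t 6.53 p [ 0.6362 -0.1665  0.1392] yaw -2.9255 z [ 0.002 -0.002 -1.   ] F [ 0.9 -4.3  5.5] T [-0.85 -0.43 -0.76] w 0.0149 q [-2.550e-01  6.080e-01  2.960e-01  1.256e+00 -1.000e-03 -4.720e-01]
px [615. 287.] 1476 mean [ 0.609  -0.06    0.1594] rect [609.6 -59.3] [25.  10.2] 10.5
px [304. 291.] 2094 mean [ 0.633  -0.1731  0.1619] rect [ 636.7 -175.8] [26.1 21.3] 14.0
px [342. 291.] 1967 mean [ 0.6302 -0.1597  0.162 ] rect [ 632.9 -155.8] [26.  20.1] 7.6
px [247. 299.] 64 mean [ 0.6348 -0.1917  0.1705] rect [ 635.1 -192.5] [1.4 6.1] 15.1
px [398. 300.] 81 mean [ 0.624  -0.1424  0.1706] rect [ 623.8 -141.9] [1.5 6.2] 11.2
```

View pics/w5.png

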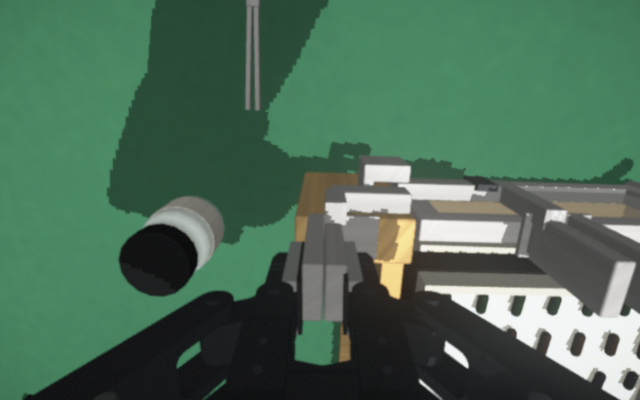

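Request:
play_rows(
  plan=[0,0,0,0,0,0,0,0,0,0,0,0,0,0,0,0,0,0,0,0,-20,0,0,0,0,0,-20,0,0,0,0,0,-15,0,0,0],
  hand=60,
)

```text
clock: 7.32
eef_pos: [0.6356, -0.1652, 0.1939]
tool_rot: [-0.109, 0.994, 0.0, 0.0]
ft_force: [0.6, 1.0, 0.1]
grip_width: 0.0514
```

```bash
python3 -c "
from h import *
c=cam('wrist'); cv2.imwrite('pics/w6.png',c['frame']); plates(c)
goto((.6069,-.0456,.195),-2.9246)"
```

```text
px [528. 233.] 716 mean [ 0.6093 -0.0597  0.1594] rect [609.8 -58.9] [24.2  8.8] 10.3
px [313. 234.] 664 mean [ 0.6341 -0.1699  0.1598] rect [ 634.7 -169.8] [24.4  7.9] 11.8
px [562. 234.] 718 mean [ 0.606  -0.042   0.1594] rect [606.4 -41.5] [24.2  9.1] 12.6
px [330. 235.] 669 mean [ 0.6324 -0.1611  0.1597] rect [ 632.9 -161. ] [24.1  8. ] 10.8
t 7.38 p [ 0.6365 -0.1655  0.1963] yaw -2.924 z [ 0.003 -0.001 -1.   ] F [ 0.9 -0.   1. ] T [ 0.   -0.06  0.  ] w 0.0512 q [-0.255  0.579  0.396  1.384  0.    -0.472]
shift [  3.  123.5   1.1] turn [-0.001  0.003  0.001]
```

View pics/w6.png

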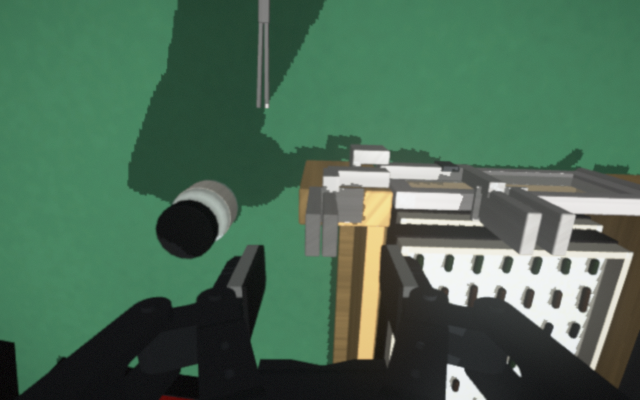

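Request:
play_rows(
  plan=[1,25,0,0,0,0,0,25,0,0,0,0,0,25,0,0,0,0,1,25,0,0,0,0,1,23.5,0,0,0,0,0,0,0,0,0,0],
)

```text
clock: 8.12
eef_pos: [0.6055, -0.0431, 0.1935]
tool_rot: [-0.11, 0.994, 0.0, -0.0]
ft_force: [-0.4, -0.6, 0.9]
grip_width: 0.0511
```

```bash
python3 -c "
from h import *
c=cam('wrist'); cv2.imwrite('pics/w7.png',c['frame']); plates(c)
goto((.6069,-.0456,.137),-2.9246)"
```

```text
px [ 84. 239.] 1454 mean [ 0.6331 -0.1648  0.1595] rect [ 634.  -165.4] [24.7 18.2] 9.6
px [290. 238.] 686 mean [ 0.6087 -0.0585  0.1597] rect [609.5 -58.4] [24.4  8. ] 10.7
px [325. 240.] 665 mean [ 0.6055 -0.041   0.1597] rect [606.2 -40.8] [24.5  8. ] 10.7
t 8.18 p [ 0.6059 -0.0442  0.1936] yaw -2.9224 z [ 0. -0. -1.] F [-0.2  0.6  0. ] T [-0.01  0.    0.04] w 0.0512 q [-0.073  0.477  0.221  1.314 -0.    -0.292]
shift [-0.7 -1.5 56.6] turn [-0.001  0.     0.002]
```

View pics/w7.png

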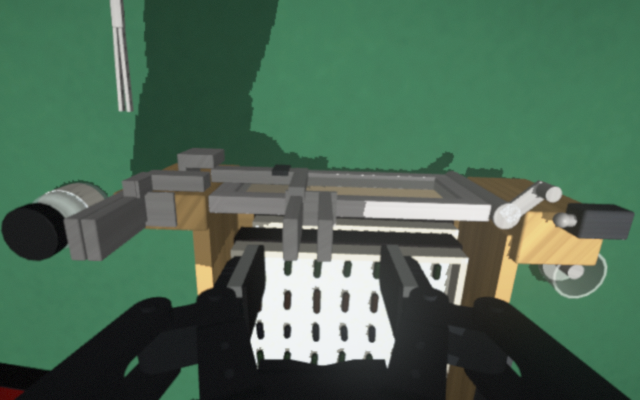

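Request:
play_rows(
  plan=[-0.7,-1.1,12,0,0,0.003,0,0,12,0,0,0,0,0,12,0,0,0,0,0,12,0,0,0,0,0,9,0,0,0,0,0,0,0,0,0],
)

```text
clock: 8.93
eef_pos: [0.6063, -0.0464, 0.1352]
tool_rot: [-0.107, 0.994, 0.0, -0.001]
ft_force: [0.3, -0.7, 0.0]
grip_width: 0.0513
```

```bash
python3 -c "
from h import *
goto((.6069,-.0452,.137),-2.9216)"
```

```text
t 8.93 p [ 0.6063 -0.0464  0.1352] yaw -2.9275 z [-0.002  0.    -1.   ] F [ 0.3 -0.7  0. ] T [ 0.03 -0.01 -0.  ] w 0.0513 q [-0.076  0.516  0.128  1.185 -0.    -0.291]
shift [-0.9  1.1 -1.8] turn [ 0.001 -0.002 -0.006]
```

Request:
play_rows(
  plan=[0,1,-1.5,0,0,-0.005,0,0,0,0,0,0,0,0,0,0,0,0,0,0,0,0,0,0],
  hand=25,
)

```text
clock: 9.43
eef_pos: [0.6073, -0.0462, 0.1388]
tool_rot: [-0.109, 0.994, -0.001, 0.001]
ft_force: [-1.1, -4.3, 2.7]
grip_width: 0.0215
```

Request:
play_rows(
  plan=[0,0,0,0,0,0,0,0,0,0,0,0,0,0,0,0,0,0,0,0,0,0,0,0],
  hand=0,
)

```text
clock: 9.93
eef_pos: [0.6073, -0.0457, 0.139]
tool_rot: [-0.108, 0.994, -0.0, 0.001]
ft_force: [-1.8, -2.8, 5.4]
grip_width: 0.0154
```

```bash
python3 -c "
from h import *
goto((.6069,-.0452,.137),-2.9216)
c=cam('wrist'); cv2.imwrite('pics/w8.png',c['frame'])"
```

```text
t 9.93 p [ 0.6073 -0.0457  0.139 ] yaw -2.9246 z [ 0.002 -0.001 -1.   ] F [-1.8 -2.8  5.4] T [-1.06 -0.06 -0.83] w 0.0154 q [-7.500e-02  5.120e-01  1.320e-01  1.188e+00 -1.000e-03 -2.920e-01]
shift [0.3 0.6 2. ] turn [-0.001  0.002 -0.003]
```

View pics/w8.png

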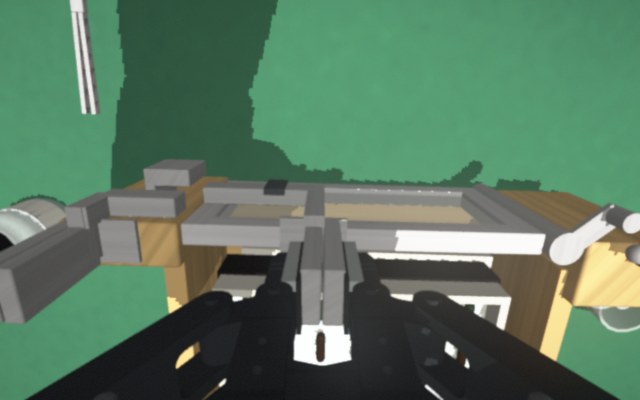

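Request:
play_rows(
  plan=[5.1,0.1,0,0,0,0.04,5.1,0.1,0,0,0,0.04,5.1,0.1,0,0,0,0.04,0,0,0,0,0,0],
)

```text
clock: 10.48
eef_pos: [0.594, -0.0476, 0.1391]
tool_rot: [-0.049, 0.999, -0.0, 0.003]
ft_force: [5.3, -1.5, 2.2]
grip_width: 0.0155
```

```bash
python3 -c "
from h import *
st()
c=cam('wrist'); cv2.imwrite('pics/w9.png',c['frame'])"
```

```text
t 10.47 p [ 0.594  -0.0476  0.1391] yaw -3.0427 z [ 0.006  0.    -1.   ] F [ 5.3 -1.5  2.2] T [-0.9  -1.13 -0.6 ] w 0.0155 q [-8.000e-02  4.840e-01  8.600e-02  1.167e+00  1.000e-03 -1.790e-01]
```

View pics/w9.png

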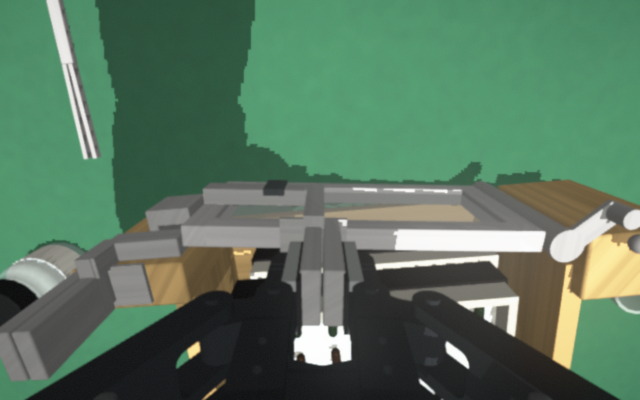

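Request:
play_rows(
  plan=[8.9,0.3,0,0,0,0.07,8.9,0.3,0,0,0,0.07,8.9,0.3,0,0,0,0.07,8.9,0.3,0,0,0,0.07,0,0,0,0,0,0],
)

```text
clock: 11.15
eef_pos: [0.5585, -0.0455, 0.139]
tool_rot: [0.09, 0.996, 0.001, 0.003]
ft_force: [6.3, 0.6, 1.3]
grip_width: 0.015
```

```bash
cat >> h.py <<'E'
def gs(h=(.5793,.0782)):
    p,r=st(); d=p[:2]-np.array(h); a=np.arctan2(d[1],d[0])
    X=r.as_matrix(); o=bot.get_obs()
    print("radius",round(np.hypot(*d)*1000,1),"angle by pos",round((-np.pi/2+.22-a)%(2*np.pi),3),"by yaw",round((-2.9216-np.arctan2(X[1,0],X[0,0]))%(2*np.pi),3),"F tool",(X.T@o["ft_force"]).round(1))
E
python3 -c "
from h import *
gs()"
```

```text
t 11.15 p [ 0.5585 -0.0455  0.139 ] yaw 2.9614 z [ 0.006  0.001 -1.   ] F [6.3 0.6 1.3] T [-0.71 -1.13 -0.7 ] w 0.015 q [-0.082  0.418 -0.02   1.127  0.002  0.098]
radius 125.5 angle by pos 0.386 by yaw 0.4 F tool [-6.   1.8 -1.3]
```

Request:
play_rows(
  plan=[10.1,0.4,0,0,0,0.08,10.1,0.4,0,0,0,0.08,10.1,0.4,0,0,0,0.08,10.1,0.4,0,0,0,0.08,10.1,0.4,0,0,0,0.08],
)

```text
clock: 11.78
eef_pos: [0.5129, -0.0266, 0.1389]
tool_rot: [0.287, 0.958, 0.002, 0.003]
ft_force: [9.6, 2.5, -0.4]
grip_width: 0.0152
```

```bash
python3 -c "
from h import *
gs()"
```

```text
t 11.78 p [ 0.5129 -0.0266  0.1389] yaw 2.5599 z [ 0.007  0.002 -1.   ] F [ 9.6  2.5 -0.4] T [-0.48 -1.4  -0.54] w 0.0152 q [-0.053  0.331 -0.151  1.081  0.002  0.529]
radius 124.0 angle by pos 0.785 by yaw 0.802 F tool [-6.7  7.4  0.5]
```

Request:
play_rows(
  plan=[10.1,0.8,0,0,0,0.08,10.1,0.8,0,0,0,0.08,10.1,0.8,0,0,0,0.08,10.1,0.6,0,0,0,0.08,10.1,0.6,0,0,0,0.08],
)

```text
clock: 12.4
eef_pos: [0.4777, 0.0094, 0.1389]
tool_rot: [0.472, 0.882, 0.002, 0.003]
ft_force: [8.6, -1.8, 2.1]
grip_width: 0.0151
```

```bash
python3 -c "
from h import *
gs()"
```

```text
t 12.4 p [0.4777 0.0094 0.1389] yaw 2.1592 z [ 0.006  0.    -1.   ] F [ 8.6 -1.8  2.1] T [-0.8  -0.9  -0.52] w 0.0151 q [ 0.02   0.266 -0.243  1.056  0.     1.002]
radius 122.7 angle by pos 1.195 by yaw 1.202 F tool [-6.3  6.1 -2. ]
```

Request:
play_rows(
  plan=[9.4,0.7,0,0,0,0.075,9.4,0.7,0,0,0,0.075,9.4,0.7,0,0,0,0.075,9.4,0.7,0,0,0,0.075,0,0,0,0,0,0],
)

```text
clock: 13.02
eef_pos: [0.4621, 0.0434, 0.1389]
tool_rot: [0.597, 0.802, 0.001, 0.002]
ft_force: [5.9, -4.2, 3.5]
grip_width: 0.0153
```

```bash
python3 -c "
from h import *
gs()
for n in ['wrist','scene','top']:
    c=cam(n); cv2.imwrite(f'pics/{n}10.png',c['frame']); np.savez(f'{n}10.npz',**{k:c[k] for k in ['frame','range_z','K','dist','cam_to_world']})
"
```

```text
t 13.03 p [0.4621 0.0434 0.1389] yaw 1.8616 z [ 0.004 -0.001 -1.   ] F [ 5.9 -4.2  3.5] T [-1.15 -0.39 -0.45] w 0.0153 q [ 0.095  0.243 -0.275  1.049 -0.002  1.375]
radius 122.2 angle by pos 1.502 by yaw 1.5 F tool [-5.7  4.4 -3.4]
```

View pics/wrist10.png

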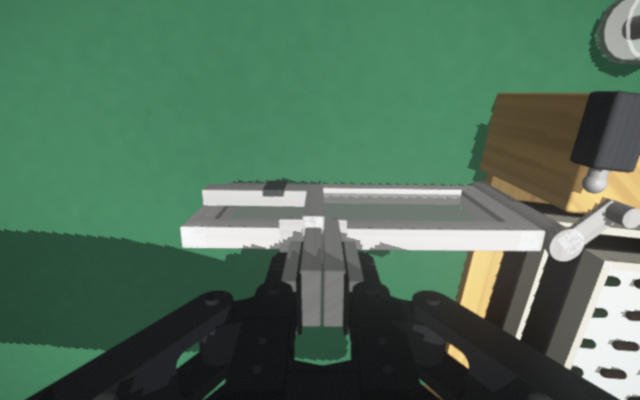

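View pics/scene10.png

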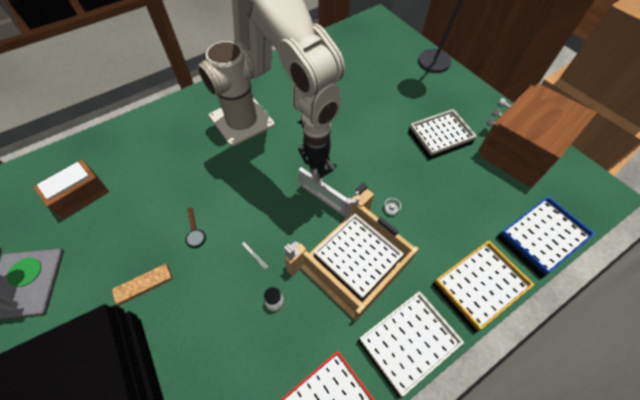

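```bash
python3 - <<'E'
from h import *
for f,h0 in [("w2.npz",np.array([-0.22+np.pi/2])),("wrist10.npz",np.array([.072]))]:
    c=dict(np.load(f)); P,u,v=cloud(c)
    # candidate direction: from hinge along gate
    hinge=np.array([.5793,.0782]); th=0 if f[1]=='2' else 1.5
    g=np.array([np.cos(-np.pi/2+.22-th),np.sin(-np.pi/2+.22-th)]); nrm=np.array([-g[1],g[0]])
    D=P[:,:2]-hinge; s=D@g; t=D@nrm
    for zlo,zhi in [(.108,.113),(.113,.1185),(.112,.121)]:
        k=(P[:,2]>zlo)&(P[:,2]<zhi)&(s>.02)&(s<.19)&(abs(t)<.012)&((s<.10)|(s>.155))
        if k.sum()<20: continue
        # centreline per s bin: midpoint of t extremes
        bs=np.arange(.02,.19,.005); xs=[];ts=[];w=[]
        for b in bs:
            q=k&(s>=b)&(s<b+.005)
            if q.sum()>5: xs.append(b+.0025); ts.append((t[q].min()+t[q].max())/2); w.append(np.ptp(t[q]))
        if len(xs)<4: continue
        a,b0=np.polyfit(xs,ts,1); print(f,zlo,k.sum(),len(xs),"slope",round(a,4),"off",round(b0*1000,2),"w",np.median(w).round(4),np.round(ts,4)[::3])
E
python3 - <<'E'
from h import *
for f in ["w2.npz","wrist10.npz"]:
    c=dict(np.load(f)); P,u,v=cloud(c)
    hinge=np.array([.5793,.0782]); th=0 if f[1]=='2' else 1.5
    g=np.array([np.cos(-np.pi/2+.22-th),np.sin(-np.pi/2+.22-th)]); nrm=np.array([-g[1],g[0]])
    D=P[:,:2]-hinge; s=D@g; t=D@nrm
    k=(s>.02)&(s<.19)&(abs(t)<.02)
    print(f,k.sum(),np.histogram(P[k,2],bins=np.arange(0,.18,.01)))
    H=(P[:,2]>.095)&(P[:,2]<.125)&k
    for b in np.arange(.02,.19,.01):
        q=H&(s>=b)&(s<b+.01)
        if q.sum()>3: print(b.round(3),q.sum(),np.percentile(t[q],[2,50,98]).round(4),np.percentile(P[q,2],[2,50,98]).round(4))
E
```

```text
w2.npz 7307 (array([ 860,  252,  580,  216,  199,  203,  451,  788,  273,  362, 1136,
        189,  131,  131,  133,  356,  130]), array([0.  , 0.01, 0.02, 0.03, 0.04, 0.05, 0.06, 0.07, 0.08, 0.09, 0.1 ,
       0.11, 0.12, 0.13, 0.14, 0.15, 0.16, 0.17]))
0.02 127 [-0.003   0.0006  0.0082] [0.0962 0.1045 0.1063]
0.03 126 [-0.0033  0.0003  0.0088] [0.0959 0.1044 0.1059]
0.04 120 [-0.0039 -0.0004  0.0073] [0.0958 0.1045 0.1062]
0.05 93 [-0.0041 -0.0026  0.0039] [0.0957 0.1041 0.1058]
0.06 16 [-0.0042 -0.0037 -0.0018] [0.0951 0.1    0.1058]
0.12 183 [-0.0116 -0.0057  0.0116] [0.105  0.1107 0.1246]
0.13 151 [-0.0177 -0.0141  0.009 ] [0.0964 0.1089 0.1235]
0.14 243 [-0.0179 -0.0061  0.011 ] [0.0968 0.1085 0.1233]
0.15 131 [-0.0068 -0.0031  0.0051] [0.0953 0.1044 0.1061]
0.16 129 [-0.007  -0.0037  0.0042] [0.0954 0.1045 0.106 ]
0.17 139 [-0.0076 -0.0042  0.0045] [0.0956 0.1046 0.1065]
0.18 128 [-0.0079 -0.0044  0.0039] [0.0957 0.1047 0.1062]
wrist10.npz 69210 (array([1686,  422, 1110,  566,  633,  751, 1599, 3298,  516, 1438, 7056,
        530,  312,  761, 1144, 2718, 2081]), array([0.  , 0
[... 394 characters left out ...]
1059]
0.07 515 [-0.0067 -0.0024  0.0049] [0.0963 0.1046 0.106 ]
0.08 512 [-0.0068 -0.0027  0.0046] [0.0959 0.1046 0.106 ]
0.09 518 [-0.007  -0.0029  0.0046] [0.0959 0.1045 0.1058]
0.1 429 [-0.0109 -0.0045  0.004 ] [0.0958 0.1047 0.108 ]
0.11 331 [-0.0134 -0.0128 -0.0024] [0.1047 0.1099 0.1243]
0.12 663 [-0.0189 -0.0169  0.0029] [0.0964 0.1173 0.1243]
0.13 493 [-0.0185 -0.0083  0.0013] [0.1052 0.1079 0.118 ]
0.14 546 [-0.0131 -0.0037  0.0041] [0.0965 0.1052 0.1088]
0.15 530 [-0.0079 -0.0036  0.004 ] [0.096  0.1046 0.1061]
0.16 527 [-0.0079 -0.0037  0.0039] [0.0956 0.1046 0.1059]
0.17 522 [-0.008  -0.004   0.0036] [0.0956 0.1045 0.106 ]
0.18 515 [-0.0082 -0.0041  0.0033] [0.0958 0.1046 0.1058]
```

```bash
python3 - <<'E'
from h import *
for f in ["scene10.npz","top10.npz","w2.npz","wrist10.npz"]:
    c=dict(np.load(f)); P,u,v=cloud(c)
    for yaw in [.2]:
        X=np.array([np.cos(yaw),np.sin(yaw)]);Y=np.array([-X[1],X[0]])
        D=P[:,:2]-np.array([.605,-.01]); a=D@X; b=D@Y
        Z=(P[:,2]>.099)&(P[:,2]<.111)
        for nm,k,s,t in [("back",Z&(a>.2)&(a<.27)&(abs(b)<.11),b,a),("right",Z&(a>.05)&(a<.2)&(b<-.08)&(b>-.18),a,b),("left",Z&(a>.05)&(a<.2)&(b>.08)&(b<.18),a,b)]:
            if k.sum()<40: continue
            xs=[];lo=[];hi=[]
            for e in np.arange(s[k].min(),s[k].max(),.01):
                q=k&(s>=e)&(s<e+.01)
                if q.sum()>3: xs.append(e+.005); lo.append(np.median(t[q]))
            if len(xs)<4: continue
            sl=np.polyfit(xs,lo,1)
            print(f,nm,k.sum(),len(xs),"yaw",round(yaw+(sl[0] if nm!="back" else -sl[0]),4))
    k=(P[:,2]>.089)&(P[:,2]<.098)&(a>.0)&(a<.22)&(abs(b)<.1)
    if k.sum()>100:
        rc=cv2.minAreaRect((P[k,:2]*1000).astype(np.float32)); print("box",rc)
E
```

```text
scene10.npz left 49 7 yaw 0.1956
box ((713.335693359375, 8.102615356445312), (218.8901824951172, 191.689697265625), 11.158186912536621)
box ((727.5581665039062, 15.215255737304688), (187.91983032226562, 200.77554321289062), 10.703436851501465)
box ((690.8405151367188, -2.0551681518554688), (196.23428344726562, 92.13113403320312), 87.68257141113281)
box ((633.994873046875, 53.78004455566406), (50.171138763427734, 106.1080322265625), 30.487775802612305)
```

Request:
play_rows(
  plan=[5.5,0.3,0,0,0,0.0435,5.5,0.3,0,0,0,0.0435,0,0,0,0,0,0,0,0,0,0,0,0],
)

```text
clock: 13.68
eef_pos: [0.4596, 0.0539, 0.1389]
tool_rot: [0.632, 0.775, 0.001, 0.002]
ft_force: [5.0, -3.0, 4.4]
grip_width: 0.0155
```

```bash
python3 - <<'E'
from h import *
gs((.5826,.079))
c=cam("wrist"); cv2.imwrite("pics/w11.png",c["frame"]); P,u,v=cloud(c)
hinge=np.array([.5826,.079]); g=-np.array([np.cos(.19),np.sin(.19)]); n=np.array([-g[1],g[0]])
D=P[:,:2]-hinge; s=D@g; t=D@n
xs=[];lo=[];hi=[]
for b in np.arange(.02,.19,.005):
    q=(P[:,2]>.101)&(P[:,2]<.108)&(abs(t)<.012)&(s>=b)&(s<b+.005)
    if q.sum()>10 and (b<.09 or b>.155): xs.append(b); lo.append(np.percentile(t[q],2)); hi.append(np.percentile(t[q],98))
print("slopes vs square",np.polyfit(xs,lo,1),np.polyfit(xs,hi,1))
cv2.imwrite("pics/top11.png",cam("top")["frame"]); cv2.imwrite("pics/sc11.png",cam("scene")["frame"])
E
```

```text
t 13.68 p [0.4596 0.0539 0.1389] yaw 1.7745 z [ 0.004 -0.001 -1.   ] F [ 5.  -3.   4.4] T [-1.07 -0.22 -0.36] w 0.0155 q [ 1.180e-01  2.400e-01 -2.780e-01  1.049e+00 -1.000e-03  1.485e+00]
radius 125.5 angle by pos 1.589 by yaw 1.587 F tool [-4.   4.3 -4.4]
slopes vs square [ 0.00184845 -0.0057103 ] [0.00427259 0.00555834]
```

View pics/w11.png

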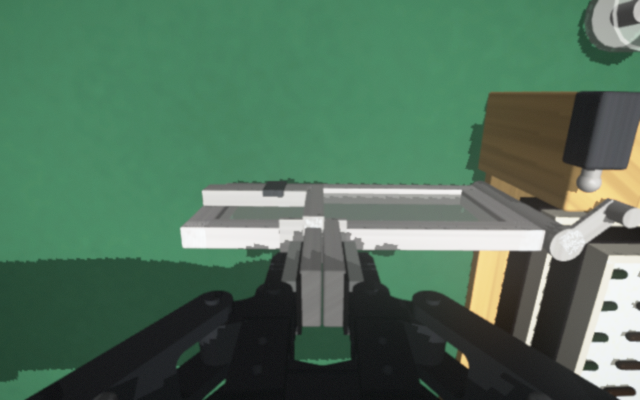

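View pics/top11.png

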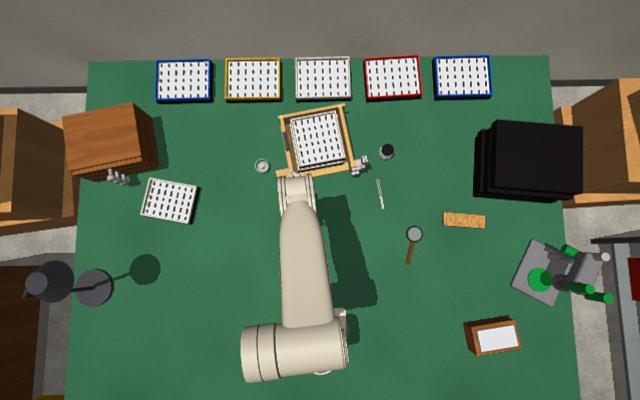

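```bash
python3 -c "
from h import *
st(); bot.job_done(); st()"
```

```text
t 13.82 p [0.4596 0.0539 0.1389] yaw 1.7744 z [ 0.004 -0.001 -1.   ] F [ 5.  -1.9  4.4] T [-1.07 -0.21 -0.44] w 0.0152 q [ 1.170e-01  2.400e-01 -2.780e-01  1.049e+00 -1.000e-03  1.485e+00]
the job is handed in; nothing more can be done
the job is handed in; nothing more can be done
```

The carrier is open: the arm is holding the gate about square to the front, with the second catch still squeezed, and the job is handed in at about 13.8 s on the clock.

- **First catch:** I squeezed the side-post catch fully. The wrist camera showed its plates 9 mm apart centre to centre, down from 18 mm, and they stayed there after I let go.
- **Second catch and gate:** I squeezed the top catch until the plates almost touched and kept it squeezed for the whole swing. I took the gate past the detent in steps, with wrist forces of about 10 N or less at each check.
- **Final angle:** The last wrist-camera fit put the gate within about 0.005 rad of square. The forces were steady, with about 5 N at the wrist and the grip at about 15 mm.
- **Other things on the table:** The boxes and the loose items look unmoved in the last top picture. I did not measure them.

**Disagreements in the measurements:**
- **Carrier's angle:** The line between the two catches gave about 0.22 rad. The gate edge, plates, box and wall gave about 0.19 rad. I used 0.19; if 0.22 is right, the gate is about 0.03 rad past square by pose.
- **Grip width:** It read about 2 mm less than the stated 17 mm on both catches. I took that as an offset in the reading.

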